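Square up a sensor mast and torque its clamp bolt

ROBOT

A 7-joint arm with a two-finger parallel gripper is mounted at the origin on the work surface. World frame = base frame: x ahead of the robot, y to its left, z up, the work surface at z = 0. Lengths are in mm, angles in rad, forces in N, time in s.
With the tool pointing down it reaches from about 350 to 900 mm from the base axis. Payload 7.2 kg.
Tool frame: the origin (TCP) lies on the centre line of the jaws, within the pads' length; the fingertips stand 22 mm ahead of it and the grasp point (between the pads) lies 3 mm ahead of it; z points along the fingers, y is the line along which they close (so a half turn about z gives the same grasp; the last joint's range is limited). The gripper opens to 85 mm and grips with 20 to 120 N. Pads are 22 mm wide; open, the fingers measure 114 mm over their backs; the gripper's body (76 mm by 85 mm) begins 54 mm behind the grasp point. The pads swing forward as they close: fully open they stand 13 mm farther back than shut.
Start: joints at [1.041, 0.411, -0.013, 1.596, 0.006, 1.134, -0.082], TCP at [278.464, -559.541, 253.297] pointing down, gripper open.
Joint ranges: [-2.95, 2.95], [-0.29, 1.99], [-1.47, 1.44], [0.14, 2.54], [-1.03, 4.17], [0.13, 1.85], [-2.86, 2.86]. Speed limits (rad/s): [2.39, 2.39, 3.01, 3.01, 3.14, 3.14, 3.14].

INTERFACE

Orientations are given as a unit quaternion [w, x, y, z].
In Python, from workcell import bot gives the robot as it stands. The module is installed in compiled form; this text tells all that it offers.
- The arm moves only by the tool play_rows, never from a script. Its argument "commands" is a list of rows, each an object of numbers: "dx", "dy", "dz": the shift along the tool's x, y, z in m; "wx", "wy", "wz": the turn, a rotation vector about the tool's x, y, z in degrees; "gripper": the finger opening in m, from 0 to 0.0854. A call has 1 to 12 rows; each row shifts and turns the commanded pose from where the row before left it, along the tool's axes as they then stand; what a row does not reach is not made up. A row lasts 1/12 s, in which the tool goes at most 41.7 mm and 7.16 degrees, less where a joint would pass 70% of its speed; a pose out of reach is approached as far as the arm can. A call is refused whole if a number of a shift passes 0.0417 or a number of a turn 7.16, either way. A call with a gripper value outside its range is refused whole. The fingers move at their own pace and stop on an object; "grip_force" is the grip in N (left out, the last holds). Time passes only in rows, so rows that do not move let the fingers close. It gives the time, the measured TCP pose, the force, the opening and the grip force at its end, in the units of the state.
- bot.read_state(): the state, without advancing time (a new reading comes with each control period).
- bot.grab_frame(name): name is "scene" or "top"; returns a dict with "color" (480x640x3 uint8, red, green, blue), "fx", "fy", "cx", "cy" (pixels), "distortion" ([k1, k2, p1, p2, k3] as OpenCV has them; the pictures are not rectified), "world_from_camera" (4x4, takes a point from camera to world coordinates). Camera axes: x right, y down, z forward; pixel columns grow to the right and rows downward; lengths in mm; the calibration is good to about 2 mm. A picture is of the moment at which its call begins. There is no depth.
- bot.close_job(): hands the job in; it is judged then, once.
The state is a dict: "time": time; "joint_pos": joint angles; "qd": joint speeds; "tau": joint torques, N m; "position": TCP position; "eef_rot": TCP orientation; "force": force on the tool from outside, world axes, zero at the start; "wrist_torque": the same for the moment, N m; "finger_gap": finger opening in mm; "finger_force": force on a finger pad.
Only numpy, scipy, OpenCV 4.12 (cv2) and the standard library are available. Lean on these libraries where they do the work, as an engineer would, in place of code of your own. Each camera call takes 0.05 s, during which the arm holds its last target. There are 200 camera calls.

TASK

The loosened sensor mast is leaning over its base plate. Stand the steel square on the plate and, holding it, press it down and its blade against the mast until plate and mast both sit flush along the square with no gap, and keep it pressed for a second; then leave it standing there flush. Finally push the torque wrench's handle down until it breaks over at its preset torque, stop there without leaning on it, and let it up.

Things in the scene. Friction and masses are not known exactly. Their poses are not given: they have to be found in the camera images.
- bracket: Tilting mast bracket, screwed to the bench. Origin on the bench below the line where plate and mast's inner face meet when square. x level along the plate towards the mast and on along the wrench; z up; y level. The mast pivots on a bolt along y at x=+20, z=42 mm, in a steel fork (x +2 to +42, y -28 to +28, up to z=72 mm), which lies clear of the mast's inner face.
- plate: The bracket's flat aluminium base plate, 235 x 100 x 12 mm, same origin and axes as the bracket: it spans x -180 to +55, y -50 to +50 mm, top face at z=12 mm. The square stands on its free part, x -180 to 0.
- mast: Aluminium post 40 x 40 mm with black cap, top 196 mm above the bench. Origin on its pivot (bracket x=+20, y=0, z=42 mm); z along the post; flat inner face 20 mm from the origin on the -x side, from 25 below to 150 mm above it. Starts leaning 3 to 9 degrees over the plate (to -x). The pivot is stiff, stays where put and turns under about 0.35 N m (about 4 N at the top of the square's blade).
- square: Steel try square, about 0.45 kg, standing on its stock, blade rising from one end. Stock 140 (x) x 22 (y) x 24 mm high; blade 28 (x) x 7 mm (y), top 125 mm above the underside. Origin: centre of the underside; x towards the blade end, z up. True outer faces: underside (z=0) and outer edge of the blade (x=+70 mm). Grip the stock across y, best near x=-15 mm.
- square_heel (a point): The square's true outer corner, at its underside below the blade's outer edge (square x=+70, y=0, z=0 mm).
- wrench_push (a point): Where to push: on top of the wrench's handle, 160 mm out from the bolt axis; x along the wrench away from the bolt, z up off the handle. The black grip is a round bar along x, 25 mm thick, reaching 40 mm inward and 45 mm outward of this point. It lies beside the mast at bracket y=-56 mm and beyond it in +x.
- bolt (a joint): Clamp bolt, rad, axis along bracket y at x=+20, z=42 mm; grows as the handle goes down. 0: wrench slants 0.5 rad above level, rising away from the bolt; tight at 0.35. Starts between 0 and 0.15. Turning it to the tight end takes only 1 to 3 N on the handle; it stays where left.
- click (a joint): Break-over of the preset torque wrench at a pin 22 mm out from the bolt axis, rad, downwards positive; 0 while holding. Once the bolt is tight the push rises sharply to 9 or 10 N; then the handle gives way at that same force, up to 0.2 rad (28 mm at the push point), where it is solid. Over 0.1 rad it has broken over. Springs back to 0 as it is let up.
- wrench: The torque wrench's tube and black handle, 190 mm, origin at the break-over pin, x along the tube outwards, z up off it. Leaning on it with more than 25 N over-tightens the bolt.
- battery: Bystander: maroon battery 65 x 151 x 94 mm, origin under its centre.
- bottle_a: Bystander: capped white sample bottle, 50 mm thick, 136 mm high, origin under its centre.
- bottle_b: Bystander: another such bottle.
- bottle_c: Bystander: another such bottle.
- capjar: Bystander: jar with blue cap, 70 mm thick, 85 mm high, origin under its centre.
- pliers: Bystander: red-handled pliers lying flat, about 155 mm long, 16 mm high.
- screwdriver: Bystander: yellow screwdriver lying flat.
Not all that is in view belongs to the job. Leave any blue, orange or turquoise look-alike of the square alone.

How it is judged:
By the outcome, as a careful person would: the job done as asked, in the order asked, and still so for the second after the job is handed in, with the robot touching nothing.
It also fails if it takes over 64 s, if anything falls off the work surface, if the arm or the gripper's body presses on something with over 40 N, if the wrist force passes 120 N, or if a joint passes its speed limit or range.

## Working session

There is one attempt and no reset: what is moved stays moved. The work goes in short steps, Python scripts to look and compute and a tool call to move; the robot and the scene stay as the last step left them, time stands still between calls to the robot, and variables do not carry over. Pictures are saved under pics/ and viewed, at most 10 in all, crops included, and the job is handed in when it is done.

Besides the shell and the picture viewer there is one more tool, called after "Emit:" as name(argument=value, ...) on one line, values as JSON. play_rows: Moves the arm, as the interface text tells. Its arguments: {"type":"object","properties":{"commands":{"type":"array","items":{"type":"object","properties":{"dx":{"type":"number"},"dy":{"type":"number"},"dz":{"type":"number"},"wx":{"type":"number"},"wy":{"type":"number"},"wz":{"type":"number"},"gripper":{"type":"number"}}}},"grip_force":{"type":"number"}},"required":["commands"]}

```bash
mkdir -p pics
cat > h.py <<'E'
import numpy as np,cv2
from workcell import bot
def snap(n,f):
    d=bot.grab_frame(n);cv2.imwrite('pics/'+f+'.png',d['color'][:,:,::-1]);np.save('pics/'+f+'.npy',d,allow_pickle=True);return d
def load(f): return np.load('pics/'+f+'.npy',allow_pickle=True).item()
def K(d): return np.array([[d['fx'],0,d['cx']],[0,d['fy'],d['cy']],[0,0,1.]])
def ray(d,uv):
    p=cv2.undistortPoints(np.array([[uv]],float),K(d),np.array(d['distortion'],float))[0,0]
    T=np.array(d['world_from_camera']);return T[:3,3],T[:3,:3]@np.array([p[0],p[1],1])
def atz(d,uv,z):
    o,r=ray(d,uv);return (o+r*(z-o[2])/r[2]).round(1)
def proj(d,P):
    T=np.linalg.inv(np.array(d['world_from_camera']));rv=cv2.Rodrigues(T[:3,:3])[0]
    return cv2.projectPoints(np.array(P,float).reshape(-1,3),rv,T[:3,3],K(d),np.array(d['distortion'],float))[0][:,0]
def tri(d1,uv1,d2,uv2):
    o1,r1=ray(d1,uv1);o2,r2=ray(d2,uv2)
    s=np.linalg.lstsq(np.c_[r1,-r2],o2-o1,rcond=None)[0];a=o1+s[0]*r1;b=o2+s[1]*r2
    return ((a+b)/2).round(1),np.linalg.norm(a-b).round(1)
def crop(f,x,y,w,h,s): 
    im=cv2.imread('pics/'+f+'.png')[y:y+h,x:x+w];cv2.imwrite('pics/c_%s_%d_%d.png'%(f,x,y),cv2.resize(im,None,fx=s,fy=s,interpolation=cv2.INTER_CUBIC))
E
python3 - <<'E'
from h import *
for n in('scene','top'):
    d=snap(n,n+'0');print(np.array(d['world_from_camera'])[:3].round(2).tolist(),d['fx'])
s=bot.read_state();print(s['eef_rot'],s['force'],s['time'])
E
```

```text
[[0.82, 0.37, -0.43, 1127.78], [0.57, -0.52, 0.64, -995.4], [0.02, -0.77, -0.64, 953.26]] 592.5004964533291
[[0.03, -1.0, 0.05, 529.07], [-1.0, -0.03, 0.02, -176.74], [-0.02, -0.05, -1.0, 1192.35]] 443.11804705753036
[-7.00622039e-04  9.73466409e-01  2.28828790e-01 -2.10097817e-04] [-0.09220569  1.29244822 -0.14103469] 0.1
```

View pics/scene0.png

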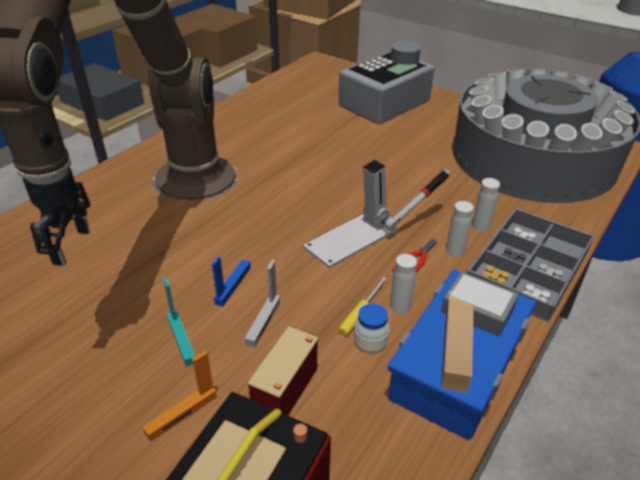

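View pics/top0.png

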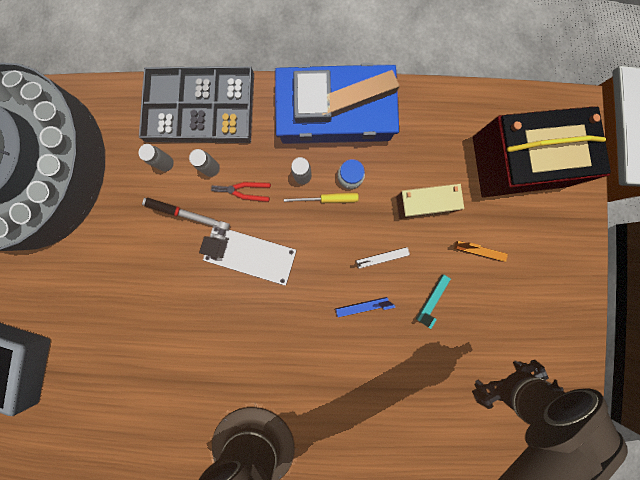

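The grey square is at scene (263,310) and top (382,258). It is the only steel-coloured one: the look-alikes are blue at top (365,307), turquoise (433,302) and orange (480,250). The bracket is at top (250,255), and the wrench grip is at top (160,207). I'll enlarge these in crops.

Run:
```python
from h import *
t=cv2.imread('pics/top0.png');s=cv2.imread('pics/scene0.png')
r=lambda im,x,y,w,h,k:cv2.resize(im[y:y+h,x:x+w],None,fx=k,fy=k,interpolation=cv2.INTER_CUBIC)
a=np.vstack([r(t,135,190,160,100,5)]);cv2.imwrite('pics/cA.png',a)
b=np.hstack([r(t,345,235,80,40,5),r(s,235,255,50,100,4)[:200],])
c=np.zeros((600,800,3),np.uint8);c[:200,:400]=r(t,345,235,80,40,5);c[200:600,:200]=r(s,240,255,50,100,4);c[:600,400:800]=r(s,300,155,100,120,4)[:600,:400] if 0 else np.pad(r(s,300,155,100,120,4),((0,120),(0,0),(0,0)))
cv2.imwrite('pics/cB.png',c)
```

```text
(no output)
```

View pics/cA.png

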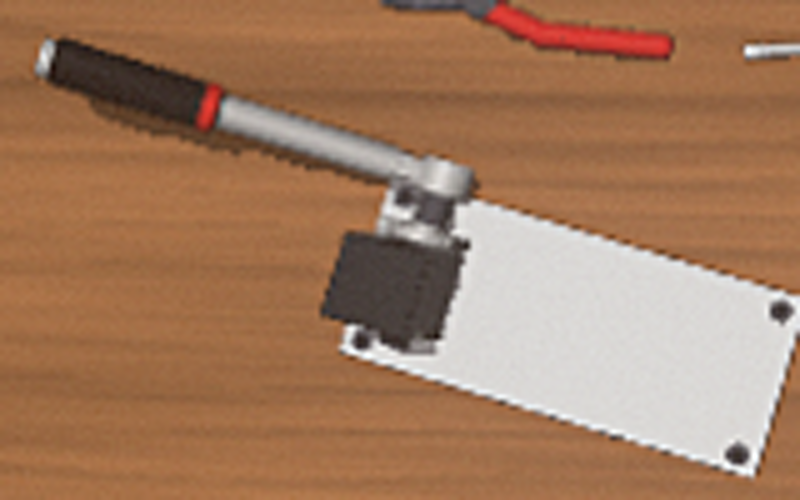

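View pics/cB.png

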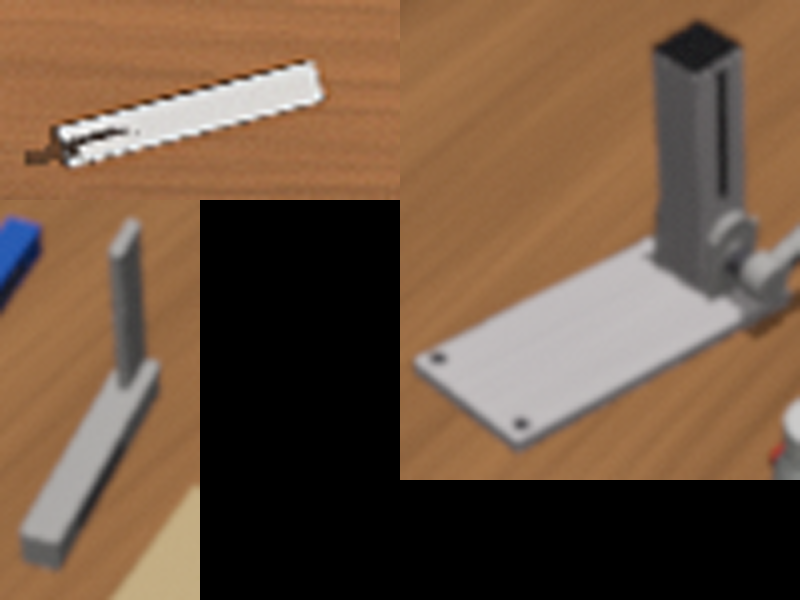

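```bash
cat > fit.py <<'E'
from h import *
from scipy.optimize import least_squares
def fit(obs,z0,g):
    # obs: (frame,uv,local xyz); returns x,y,yaw
    def R(p):
        c,s=np.cos(p[2]),np.sin(p[2]);r=[]
        for f,uv,l in obs:
            w=[p[0]+c*l[0]-s*l[1],p[1]+s*l[0]+c*l[1],l[2]+z0];r.append(proj(f,w)[0]-uv)
        return np.ravel(r)
    o=least_squares(R,g,x_scale=[100,100,1]);return o.x,R(o.x).reshape(-1,2).round(1).tolist()
E
python3 - <<'E'
from fit import *
t,s=load('top0'),load('scene0')
sq=[(t,(407,247.4),(-70,-11,24)),(t,(409.4,254.6),(-70,11,24)),(t,(358.6,268),(70,11,24)),(t,(356.4,260.4),(70,-11,24)),
(s,(245.75,338.75),(-70,11,24)),(s,(254.25,341.25),(-70,-11,24)),(s,(246.25,344.5),(-70,11,0)),(s,(254.5,346.75),(-70,-11,0)),(s,(279.25,296.25),(70,-11,24))]
pl=[(t,(295.6,249.4),(-180,-50,12)),(t,(286.4,285.2),(-180,50,12)),(t,(203,260.2),(55,50,12)),(s,(303.75,245.5),(-180,50,12)),(s,(330,265),(-180,-50,12))]
g=atz(t,(382,258),20);print(fit(sq,0,[g[0],g[1],1.4]))
g=atz(t,(220,250),10);print(fit(pl,0,[g[0],g[1],1.4]))
print(fit(sq[:4],0,[400,-300,1.4])[0],fit(sq[4:],0,[400,-300,1.4])[0])
print(fit(pl[:3],0,[400,-100,1.4])[0],fit(pl[3:],0,[400,-100,1.4])[0])
print(tri(t,(142.6,202),s,(448,174)))
st=bot.read_state();from scipy.spatial.transform import Rotation as R
q=st['eef_rot'];print(R.from_quat(np.r_[q[1:],q[0]]).as_matrix().round(4).tolist(),st['finger_gap'])
E
```

```text
(array([ 524.38980304, -334.16276264,    1.85034384]), [[0.5, -0.1], [0.2, 0.8], [-0.2, 0.8], [-0.1, 0.3], [-0.8, -0.8], [0.5, -0.6], [-0.5, 1.2], [1.0, 1.6], [1.2, -0.7]])
(array([539.04733368,  81.85519543,   1.31356431]), [[0.9, -0.0], [-0.5, 0.3], [-0.5, 0.3], [0.2, -0.2], [0.2, 0.7]])
[ 525.63042479 -333.89814098    1.84955003] [ 523.0474826  -334.27060566    1.86250489]
[539.41580819  81.85640603   1.31489647] [535.69451017  82.98213208   1.32734257]
(array([649.1, 281.1, 111.3]), np.float64(1.1))
[[0.8953, 0.4455, -0.0007], [0.4455, -0.8953, 0.0013], [-0.0001, -0.0015, -1.0]] 85.61412084255998
```

Emit:
play_rows(commands=[{"dx": 0.0265, "dy": -0.0064}, {"dx": 0.0265, "dy": -0.0064}, {"dx": 0.0265, "dy": -0.0064}, {"dx": 0.0265, "dy": -0.0064}, {"dx": 0.0265, "dy": -0.0064}, {"dx": 0.0265, "dy": -0.0064}, {"dx": 0.0265, "dy": -0.0064}, {"dx": 0.0265, "dy": -0.0064}, {"dx": 0.0265, "dy": -0.0064}, {"dx": 0.0265, "dy": -0.0064}, {"dx": 0.0265, "dy": -0.0064}, {"dx": 0.0265, "dy": -0.0064}])

```text
$.commands[0]: bad value
```

Emit:
play_rows(commands=[{"wz": -6.63}, {"wz": -6.63}, {"wz": -6.63}, {"wz": -6.63}, {"wz": -6.63}, {"wz": -6.63}, {"wz": -6.63}, {"wz": -6.63}, {"wz": -6.63}, {"wz": -6.63}, {"wz": -6.63}, {"wz": -6.63}])

```text
$.commands[0]: bad value
```

```bash
cat >> h.py <<'E'
from scipy.spatial.transform import Rotation
def st():
    s=bot.read_state();q=s['eef_rot'];M=Rotation.from_quat(np.r_[q[1:],q[0]]).as_matrix();p=np.array(s['position'])
    print('t',s['time'],'p',p.round(1),'yaw',np.arctan2(M[1,0],M[0,0]).round(4),'F',np.round(s['force'],1),'T',np.round(s['wrist_torque'],2),'gap',round(s['finger_gap'],1),s['finger_force']);print('z',M[:,2].round(4),'q',np.round(s['joint_pos'],2))
    return p,M
E
python3 -c "
from h import *
p,M=st();print('tool delta',M.T@(np.array([529,-348.5,25])-p))"
```

```text
t 0.1 p [ 278.2 -559.2  252.5] yaw 0.4617 F [-0.1  1.3 -0.1] T [0.02 0.02 0.02] gap 85.6 0.0
z [-7.0e-04  1.3e-03 -1.0e+00] q [ 1.04  0.41 -0.01  1.6   0.01  1.13 -0.08]
tool delta [318.38770126 -76.57694354 227.6169558 ]
```

Emit:
play_rows(commands=[{"dx": 0.0265, "dy": -0.0064, "dz": 0, "wx": 0, "wy": 0, "wz": 0, "gripper": 0.085}, {"dx": 0.0265, "dy": -0.0064, "dz": 0, "wx": 0, "wy": 0, "wz": 0, "gripper": 0.085}, {"dx": 0.0265, "dy": -0.0064, "dz": 0, "wx": 0, "wy": 0, "wz": 0, "gripper": 0.085}, {"dx": 0.0265, "dy": -0.0064, "dz": 0, "wx": 0, "wy": 0, "wz": 0, "gripper": 0.085}, {"dx": 0.0265, "dy": -0.0064, "dz": 0, "wx": 0, "wy": 0, "wz": 0, "gripper": 0.085}, {"dx": 0.0265, "dy": -0.0064, "dz": 0, "wx": 0, "wy": 0, "wz": 0, "gripper": 0.085}, {"dx": 0.0265, "dy": -0.0064, "dz": 0, "wx": 0, "wy": 0, "wz": 0, "gripper": 0.085}, {"dx": 0.0265, "dy": -0.0064, "dz": 0, "wx": 0, "wy": 0, "wz": 0, "gripper": 0.085}, {"dx": 0.0265, "dy": -0.0064, "dz": 0, "wx": 0, "wy": 0, "wz": 0, "gripper": 0.085}, {"dx": 0.0265, "dy": -0.0064, "dz": 0, "wx": 0, "wy": 0, "wz": 0, "gripper": 0.085}, {"dx": 0.0265, "dy": -0.0064, "dz": 0, "wx": 0, "wy": 0, "wz": 0, "gripper": 0.085}, {"dx": 0.0265, "dy": -0.0064, "dz": 0, "wx": 0, "wy": 0, "wz": 0, "gripper": 0.085}])

```text
time: 1.1
position: [529.6, -348.0, 252.9]
eef_rot: [-0.0, 0.973, 0.229, -0.0]
force: [-0.6, -0.2, 0.2]
finger_gap: 85.0
finger_force: 0.0
```

Emit:
play_rows(commands=[{"dx": 0, "dy": 0, "dz": 0, "wx": 0, "wy": 0, "wz": -6.63, "gripper": 0.085}, {"dx": 0, "dy": 0, "dz": 0, "wx": 0, "wy": 0, "wz": -6.63, "gripper": 0.085}, {"dx": 0, "dy": 0, "dz": 0, "wx": 0, "wy": 0, "wz": -6.63, "gripper": 0.085}, {"dx": 0, "dy": 0, "dz": 0, "wx": 0, "wy": 0, "wz": -6.63, "gripper": 0.085}, {"dx": 0, "dy": 0, "dz": 0, "wx": 0, "wy": 0, "wz": -6.63, "gripper": 0.085}, {"dx": 0, "dy": 0, "dz": 0, "wx": 0, "wy": 0, "wz": -6.63, "gripper": 0.085}, {"dx": 0, "dy": 0, "dz": 0, "wx": 0, "wy": 0, "wz": -6.63, "gripper": 0.085}, {"dx": 0, "dy": 0, "dz": 0, "wx": 0, "wy": 0, "wz": -6.63, "gripper": 0.085}, {"dx": 0, "dy": 0, "dz": 0, "wx": 0, "wy": 0, "wz": -6.63, "gripper": 0.085}, {"dx": 0, "dy": 0, "dz": 0, "wx": 0, "wy": 0, "wz": -6.63, "gripper": 0.085}, {"dx": 0, "dy": 0, "dz": 0, "wx": 0, "wy": 0, "wz": -6.63, "gripper": 0.085}, {"dx": 0, "dy": 0, "dz": 0, "wx": 0, "wy": 0, "wz": -6.63, "gripper": 0.085}])

```text
time: 2.1
position: [528.7, -349.0, 252.8]
eef_rot: [-0.0, 0.599, 0.8, -0.0]
force: [0.3, -0.1, -0.2]
finger_gap: 84.9
finger_force: 0.0
```

```bash
python3 -c "
from h import *
p,M=st();print('tool delta',M.T@(np.array([529,-348.5,25])-p))"
```

```text
t 2.1 p [ 528.7 -349.   252.8] yaw 1.856 F [ 0.3 -0.1 -0.2] T [0.03 0.03 0.05] gap 84.9 0.0
z [-8.e-04  5.e-04 -1.e+00] q [ 0.79  0.46 -0.4   1.55  0.19  1.17  0.64]
tool delta [  0.2740821    0.61446271 227.77785571]
```

Emit:
play_rows(commands=[{"dx": 0, "dy": 0, "dz": 0.03, "wx": 0, "wy": 0, "wz": 0, "gripper": 0.085}, {"dx": 0, "dy": 0, "dz": 0.035, "wx": 0, "wy": 0, "wz": 0, "gripper": 0.085}, {"dx": 0, "dy": 0, "dz": 0.035, "wx": 0, "wy": 0, "wz": 0, "gripper": 0.085}, {"dx": 0, "dy": 0, "dz": 0.035, "wx": 0, "wy": 0, "wz": 0, "gripper": 0.085}, {"dx": 0, "dy": 0, "dz": 0.035, "wx": 0, "wy": 0, "wz": 0, "gripper": 0.085}, {"dx": 0, "dy": 0, "dz": 0.03, "wx": 0, "wy": 0, "wz": 0, "gripper": 0.085}, {"dx": 0, "dy": 0, "dz": 0.019, "wx": 0, "wy": 0, "wz": 0, "gripper": 0.085}, {"dx": 0, "dy": 0, "dz": 0.008, "wx": 0, "wy": 0, "wz": 0, "gripper": 0.085}, {"dx": 0, "dy": 0, "dz": 0, "wx": 0, "wy": 0, "wz": 0, "gripper": 0.085}])

```text
time: 2.85
position: [527.6, -348.3, 23.9]
eef_rot: [-0.002, 0.602, 0.799, -0.0]
force: [-0.6, 0.1, 0.6]
finger_gap: 85.2
finger_force: 0.0
```

Emit:
play_rows(commands=[{"dx": 0, "dy": 0, "dz": 0, "wx": 0, "wy": 0, "wz": 0, "gripper": 0.015}, {"dx": 0, "dy": 0, "dz": 0, "wx": 0, "wy": 0, "wz": 0, "gripper": 0.015}, {"dx": 0, "dy": 0, "dz": 0, "wx": 0, "wy": 0, "wz": 0, "gripper": 0.015}, {"dx": 0, "dy": 0, "dz": 0, "wx": 0, "wy": 0, "wz": 0, "gripper": 0.015}, {"dx": 0, "dy": 0, "dz": 0, "wx": 0, "wy": 0, "wz": 0, "gripper": 0.015}, {"dx": 0, "dy": 0, "dz": 0, "wx": 0, "wy": 0, "wz": 0, "gripper": 0.015}, {"dx": 0, "dy": 0, "dz": 0, "wx": 0, "wy": 0, "wz": 0, "gripper": 0.015}, {"dx": 0, "dy": 0, "dz": 0, "wx": 0, "wy": 0, "wz": 0, "gripper": 0.015}, {"dx": 0, "dy": 0, "dz": 0, "wx": 0, "wy": 0, "wz": 0, "gripper": 0.015}, {"dx": 0, "dy": 0, "dz": 0, "wx": 0, "wy": 0, "wz": 0, "gripper": 0.015}], grip_force=80)

```text
time: 3.68
position: [529.4, -349.5, 27.6]
eef_rot: [0.001, 0.602, 0.799, -0.0]
force: [-1.4, 1.0, 6.8]
finger_gap: 20.3
finger_force: 80.1
```

```bash
python3 -c "
from h import *
p,M=st()"
```

```text
t 3.6833 p [ 529.4 -349.5   27.6] yaw 1.8502 F [-1.4  1.   6.8] T [0.13 0.26 0.05] gap 20.3 80.0916051864624
z [ 0.0013 -0.0012 -1.    ] q [ 0.74  0.71 -0.33  1.73  0.31  0.75  0.53]
```

Emit:
play_rows(commands=[{"dx": 0, "dy": 0, "dz": -0.01, "wx": 0, "wy": 0, "wz": 0, "gripper": 0.015}, {"dx": 0, "dy": 0, "dz": -0.025, "wx": 0, "wy": 0, "wz": 0, "gripper": 0.015}, {"dx": 0, "dy": 0, "dz": -0.025, "wx": 0, "wy": 0, "wz": 0, "gripper": 0.015}, {"dx": 0, "dy": 0, "dz": -0.025, "wx": 0, "wy": 0, "wz": 0, "gripper": 0.015}, {"dx": 0, "dy": 0, "dz": -0.015, "wx": 0, "wy": 0, "wz": 0, "gripper": 0.015}, {"dx": 0, "dy": 0, "dz": 0, "wx": 0, "wy": 0, "wz": 3.7, "gripper": 0.015}, {"dx": 0, "dy": 0, "dz": 0, "wx": 0, "wy": 0, "wz": 6, "gripper": 0.015}, {"dx": 0, "dy": 0, "dz": 0, "wx": 0, "wy": 0, "wz": 6, "gripper": 0.015}, {"dx": 0, "dy": 0, "dz": 0, "wx": 0, "wy": 0, "wz": 6, "gripper": 0.015}, {"dx": 0, "dy": 0, "dz": 0, "wx": 0, "wy": 0, "wz": 6, "gripper": 0.015}, {"dx": 0, "dy": 0, "dz": 0, "wx": 0, "wy": 0, "wz": 3, "gripper": 0.015}])

```text
time: 4.6
position: [528.5, -348.8, 126.5]
eef_rot: [-0.0, 0.793, 0.609, -0.0]
force: [0.3, -0.5, -3.8]
finger_gap: 20.0
finger_force: 78.8
```

```bash
python3 -c "
from h import *
p,M=st();print('tool delta',M.T@(np.array([509.7,-29.2,130])-p))"
```

```text
t 4.6 p [ 528.5 -348.8  126.5] yaw 1.309 F [ 0.3 -0.5 -3.8] T [-0.12  0.   -0.03] gap 20.0 78.7983226776123
z [-6.e-04  4.e-04 -1.e+00] q [ 0.68  0.56 -0.24  1.69  0.16  0.91  0.11]
tool delta [ 303.8187732  -100.91364089   -3.35549909]
```

Emit:
play_rows(commands=[{"dx": 0.0253, "dy": -0.0084, "dz": 0, "wx": 0, "wy": 0, "wz": 0, "gripper": 0.015}, {"dx": 0.0253, "dy": -0.0084, "dz": 0, "wx": 0, "wy": 0, "wz": 0, "gripper": 0.015}, {"dx": 0.0253, "dy": -0.0084, "dz": 0, "wx": 0, "wy": 0, "wz": 0, "gripper": 0.015}, {"dx": 0.0253, "dy": -0.0084, "dz": 0, "wx": 0, "wy": 0, "wz": 0, "gripper": 0.015}, {"dx": 0.0253, "dy": -0.0084, "dz": 0, "wx": 0, "wy": 0, "wz": 0, "gripper": 0.015}, {"dx": 0.0253, "dy": -0.0084, "dz": 0, "wx": 0, "wy": 0, "wz": 0, "gripper": 0.015}, {"dx": 0.0253, "dy": -0.0084, "dz": 0, "wx": 0, "wy": 0, "wz": 0, "gripper": 0.015}, {"dx": 0.0253, "dy": -0.0084, "dz": 0, "wx": 0, "wy": 0, "wz": 0, "gripper": 0.015}, {"dx": 0.0253, "dy": -0.0084, "dz": 0, "wx": 0, "wy": 0, "wz": 0, "gripper": 0.015}, {"dx": 0.0253, "dy": -0.0084, "dz": 0, "wx": 0, "wy": 0, "wz": 0, "gripper": 0.015}, {"dx": 0.0253, "dy": -0.0084, "dz": 0, "wx": 0, "wy": 0, "wz": 0, "gripper": 0.015}, {"dx": 0.0253, "dy": -0.0084, "dz": 0, "wx": 0, "wy": 0, "wz": 0, "gripper": 0.015}])

```text
time: 5.6
position: [507.7, -28.6, 126.7]
eef_rot: [-0.0, 0.792, 0.611, -0.0]
force: [0.7, -0.0, -3.9]
finger_gap: 20.4
finger_force: 79.0
```

Run:
```python
from h import *
p,M=st();print('tool delta',M.T@(np.array([509.7,-29.2,130])-p))
snap('scene','s1');snap('top','t1')
r=lambda f,x,y,w,h,k:cv2.resize(cv2.imread('pics/%s.png'%f)[y:y+h,x:x+w],None,fx=k,fy=k,interpolation=cv2.INTER_CUBIC)
cv2.imwrite('pics/c1.png',np.hstack([r('s1',260,130,140,150,2.85),r('t1',180,180,140,150,2.85)]))
```

```text
t 5.6 p [507.7 -28.6 126.7] yaw 1.3147 F [ 0.7 -0.  -3.9] T [-0.06  0.   -0.02] gap 20.4 78.96476984024048
z [-4.e-04 -2.e-04 -1.e+00] q [ 0.22  0.39 -0.33  1.99  0.17  0.79 -0.46]
tool delta [-0.02753612  2.08975176 -3.34918207]
```

View pics/c1.png

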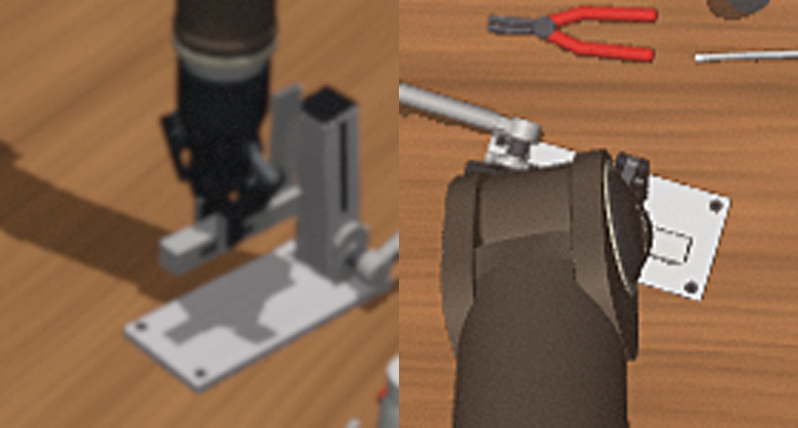

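Emit:
play_rows(commands=[{"dx": 0, "dy": 0.002, "dz": 0.015, "wx": 0, "wy": 0, "wz": 0, "gripper": 0.015}, {"dx": 0, "dy": 0, "dz": 0.022, "wx": 0, "wy": 0, "wz": 0, "gripper": 0.015}, {"dx": 0, "dy": 0, "dz": 0.022, "wx": 0, "wy": 0, "wz": 0, "gripper": 0.015}, {"dx": 0, "dy": 0, "dz": 0.015, "wx": 0, "wy": 0, "wz": 0, "gripper": 0.015}, {"dx": 0, "dy": 0, "dz": 0.006, "wx": 0, "wy": 0, "wz": 0, "gripper": 0.015}, {"dx": 0, "dy": 0, "dz": 0, "wx": 0, "wy": 0, "wz": 0, "gripper": 0.015}, {"dx": 0, "dy": 0, "dz": 0, "wx": 0, "wy": 0, "wz": 0, "gripper": 0.015}])

```text
time: 6.28
position: [510.5, -30.5, 46.7]
eef_rot: [0.0, 0.792, 0.611, -0.0]
force: [-0.3, 1.1, -3.9]
finger_gap: 19.9
finger_force: 78.8
```

Run:
```python
from h import *
d=load('t1')
w=np.array([atz(d,u,125) for u in((282.8,263.5),(281,272.3))]);m=w.mean(0)-[539,82,0];c,s=np.cos(1.3136),np.sin(1.3136)
print(w,'bracket',m[0]*c+m[1]*s,-m[0]*s+m[1]*c)
p,M=st();m=p-[539,82,0];print('tcp bracket',m[0]*c+m[1]*s,-m[0]*s+m[1]*c)
```

```text
[[505.5 -79.8 125. ]
 [484.2 -76.  125. ]] bracket -165.87084118466586 2.0239922656380145
t 6.2833 p [510.5 -30.5  46.7] yaw 1.3144 F [-0.3  1.1 -3.9] T [-0.12  0.01  0.02] gap 19.9 78.81595373153687
z [-1.e-04 -1.e-04 -1.e+00] q [ 0.19  0.52 -0.28  2.03  0.24  0.62 -0.51]
tcp bracket -116.08830096644274 -1.0246586354548022
```

Emit:
play_rows(commands=[{"dx": 0, "dy": 0, "dz": 0.002, "wx": 0, "wy": 0, "wz": 0, "gripper": 0.015}, {"dx": 0, "dy": 0, "dz": 0.002, "wx": 0, "wy": 0, "wz": 0, "gripper": 0.015}, {"dx": 0, "dy": 0, "dz": 0.001, "wx": 0, "wy": 0, "wz": 0, "gripper": 0.015}, {"dx": 0, "dy": 0, "dz": 0.001, "wx": 0, "wy": 0, "wz": 0, "gripper": 0.015}, {"dx": 0, "dy": 0, "dz": 0.001, "wx": 0, "wy": 0, "wz": 0, "gripper": 0.015}, {"dx": 0, "dy": 0, "dz": 0, "wx": 0, "wy": 0, "wz": 0, "gripper": 0.015}])

```text
time: 6.78
position: [510.5, -30.4, 39.6]
eef_rot: [0.0, 0.792, 0.611, 0.0]
force: [-1.4, -0.6, -0.0]
finger_gap: 20.3
finger_force: 79.3
```

Emit:
play_rows(commands=[{"dx": 0, "dy": 0, "dz": 0.0007, "wx": 0, "wy": 0, "wz": 0, "gripper": 0.015}, {"dx": 0, "dy": 0, "dz": 0, "wx": 0, "wy": 0, "wz": 0, "gripper": 0.015}])

```text
time: 6.95
position: [510.5, -30.4, 39.6]
eef_rot: [0.0, 0.792, 0.611, 0.0]
force: [-3.4, 0.5, 10.0]
finger_gap: 20.3
finger_force: 80.8
```

Emit:
play_rows(commands=[{"dx": 0, "dy": 0, "dz": 0.0007, "wx": 0, "wy": 0, "wz": 0, "gripper": 0.015}, {"dx": 0, "dy": 0, "dz": 0, "wx": 0, "wy": 0, "wz": 0, "gripper": 0.015}])

```text
time: 7.12
position: [510.5, -30.4, 39.5]
eef_rot: [0.001, 0.792, 0.611, 0.0]
force: [-6.3, -0.7, 18.5]
finger_gap: 20.3
finger_force: 82.0
```

Emit:
play_rows(commands=[{"dx": 0, "dy": 0, "dz": 0.0007, "wx": 0, "wy": 0, "wz": 0, "gripper": 0.015}, {"dx": 0, "dy": 0, "dz": 0, "wx": 0, "wy": 0, "wz": 0, "gripper": 0.015}])

```text
time: 7.28
position: [510.5, -30.4, 39.5]
eef_rot: [0.001, 0.792, 0.611, 0.0]
force: [-9.3, -0.1, 27.5]
finger_gap: 20.4
finger_force: 83.2
```

Emit:
play_rows(commands=[{"dx": 0, "dy": 0, "dz": -0.0008, "wx": 0, "wy": 0, "wz": 0, "gripper": 0.015}, {"dx": 0.002, "dy": 0, "dz": 0, "wx": 0, "wy": 0, "wz": 0, "gripper": 0.015}, {"dx": 0.003, "dy": 0, "dz": 0, "wx": 0, "wy": 0, "wz": 0, "gripper": 0.015}, {"dx": 0.003, "dy": 0, "dz": 0, "wx": 0, "wy": 0, "wz": 0, "gripper": 0.015}, {"dx": 0.002, "dy": 0, "dz": 0, "wx": 0, "wy": 0, "wz": 0, "gripper": 0.015}, {"dx": 0, "dy": 0, "dz": 0, "wx": 0, "wy": 0, "wz": 0, "gripper": 0.015}])

```text
time: 7.78
position: [513.9, -22.7, 39.5]
eef_rot: [0.002, 0.792, 0.61, 0.0]
force: [-2.8, -6.1, 13.3]
finger_gap: 20.2
finger_force: 81.3
```

```bash
cat >> h.py <<'E'
def br():
    p,M=st();f=np.array(bot.read_state()['force']);c,s=np.cos(1.3136),np.sin(1.3136);m=p-[539,82,0]
    print('tcp br x,y',(m[0]*c+m[1]*s).round(2),(-m[0]*s+m[1]*c).round(2),'pitch mrad',(1000*(M[:,2]@[c,s,0])).round(2),'Fbr',(f[0]*c+f[1]*s).round(1),(-f[0]*s+f[1]*c).round(1),f[2].round(1))
E
python3 -c "
from h import *
br()"
```

```text
t 7.7833 p [513.9 -22.7  39.5] yaw 1.313 F [-2.8 -6.1 13.3] T [-1.26  0.66 -0.  ] gap 20.2 81.27555727958679
z [ 0.0021 -0.0027 -1.    ] q [ 0.16  0.54 -0.27  2.03  0.25  0.6  -0.54]
tcp br x,y -107.65 -2.31 pitch mrad -2.04 Fbr -6.6 1.1 13.3
```

Emit:
play_rows(commands=[{"dx": 0.002, "dy": 0, "dz": 0.0004, "wx": 0, "wy": 0, "wz": 0, "gripper": 0.015}, {"dx": 0.002, "dy": 0, "dz": 0, "wx": 0, "wy": 0, "wz": 0, "gripper": 0.015}, {"dx": 0.002, "dy": 0, "dz": 0, "wx": 0, "wy": 0, "wz": 0, "gripper": 0.015}, {"dx": 0.002, "dy": 0, "dz": 0, "wx": 0, "wy": 0, "wz": 0, "gripper": 0.015}, {"dx": 0.002, "dy": 0, "dz": 0, "wx": 0, "wy": 0, "wz": 0, "gripper": 0.015}, {"dx": 0, "dy": 0, "dz": 0, "wx": 0, "wy": 0, "wz": 0, "gripper": 0.015}])

```text
time: 8.28
position: [516.8, -13.8, 39.5]
eef_rot: [0.002, 0.792, 0.61, 0.0]
force: [-2.5, -7.9, 16.6]
finger_gap: 20.2
finger_force: 81.7
```

```bash
python3 -c "
from h import *
br()"
```

```text
t 8.2833 p [516.8 -13.8  39.5] yaw 1.3122 F [-2.5 -7.9 16.6] T [-1.77  0.66 -0.01] gap 20.2 81.72689437866211
z [ 0.0028 -0.0034 -1.    ] q [ 0.15  0.54 -0.27  2.03  0.25  0.61 -0.56]
tcp br x,y -98.31 -2.91 pitch mrad -2.59 Fbr -8.3 0.4 16.6
```

Emit:
play_rows(commands=[{"dx": 0.002, "dy": 0, "dz": 0, "wx": 0, "wy": 0, "wz": 0, "gripper": 0.015}, {"dx": 0.002, "dy": 0, "dz": 0, "wx": 0, "wy": 0, "wz": 0, "gripper": 0.015}, {"dx": 0.001, "dy": 0, "dz": 0, "wx": 0, "wy": 0, "wz": 0, "gripper": 0.015}, {"dx": 0, "dy": 0, "dz": 0, "wx": 0, "wy": 0, "wz": 0, "gripper": 0.015}])

```text
time: 8.62
position: [517.7, -10.8, 39.5]
eef_rot: [0.003, 0.793, 0.61, -0.001]
force: [-3.2, -14.6, 19.5]
finger_gap: 20.3
finger_force: 82.1
```

Emit:
play_rows(commands=[{"dx": 0.001, "dy": 0, "dz": 0, "wx": 0, "wy": 0, "wz": 0, "gripper": 0.015}, {"dx": 0.001, "dy": 0, "dz": 0, "wx": 0, "wy": 0, "wz": 0, "gripper": 0.015}, {"dx": 0, "dy": 0, "dz": 0, "wx": 0, "wy": 0, "wz": 0, "gripper": 0.015}])

```text
time: 8.87
position: [518.1, -9.0, 39.5]
eef_rot: [0.003, 0.793, 0.609, -0.001]
force: [-3.9, -14.2, 20.1]
finger_gap: 20.0
finger_force: 82.0
```

```bash
python3 -c "
from h import *
br()"
```

```text
t 8.8667 p [518.1  -9.   39.5] yaw 1.3106 F [ -3.9 -14.2  20.1] T [-2.84  0.9   0.  ] gap 20.0 82.02395796775818
z [ 0.0018 -0.0054 -1.    ] q [ 0.13  0.54 -0.27  2.02  0.25  0.61 -0.57]
tcp br x,y -93.33 -2.98 pitch mrad -4.79 Fbr -14.8 0.2 20.1
```

Emit:
play_rows(commands=[{"dx": 0.001, "dy": 0, "dz": 0, "wx": 0, "wy": 0.15, "wz": 0, "gripper": 0.015}, {"dx": 0.001, "dy": 0, "dz": 0, "wx": 0, "wy": 0, "wz": 0, "gripper": 0.015}, {"dx": 0, "dy": 0, "dz": 0, "wx": 0, "wy": 0, "wz": 0, "gripper": 0.015}])

```text
time: 9.12
position: [518.6, -7.2, 39.5]
eef_rot: [0.002, 0.793, 0.609, 0.0]
force: [-3.1, -14.3, 18.6]
finger_gap: 20.4
finger_force: 82.0
```

```bash
python3 -c "
from h import *
br()"
```

```text
t 9.1167 p [518.6  -7.2  39.5] yaw 1.3105 F [ -3.1 -14.3  18.6] T [-2.97  0.96 -0.01] gap 20.4 82.04771161079407
z [ 0.0024 -0.0029 -1.    ] q [ 0.13  0.54 -0.27  2.02  0.25  0.61 -0.57]
tcp br x,y -91.43 -2.96 pitch mrad -2.24 Fbr -14.6 -0.6 18.6
```

Emit:
play_rows(commands=[{"dx": 0.001, "dy": 0, "dz": 0, "wx": 0, "wy": 0, "wz": 0, "gripper": 0.015}, {"dx": 0.001, "dy": 0, "dz": 0, "wx": 0, "wy": 0, "wz": 0, "gripper": 0.015}, {"dx": 0, "dy": 0, "dz": 0, "wx": 0, "wy": 0, "wz": 0, "gripper": 0.015}])

```text
time: 9.37
position: [519.2, -5.1, 39.5]
eef_rot: [0.002, 0.793, 0.609, 0.0]
force: [-4.0, -13.7, 19.2]
finger_gap: 20.3
finger_force: 82.0
```

Emit:
play_rows(commands=[{"dx": 0.001, "dy": 0, "dz": 0, "wx": 0, "wy": 0, "wz": 0, "gripper": 0.015}, {"dx": 0, "dy": 0, "dz": 0, "wx": 0, "wy": 0, "wz": 0, "gripper": 0.015}])

```text
time: 9.53
position: [519.4, -4.2, 39.5]
eef_rot: [0.002, 0.793, 0.609, 0.0]
force: [-3.9, -13.8, 19.0]
finger_gap: 20.2
finger_force: 82.0
```

```bash
python3 -c "
from h import *
br()"
```

```text
t 9.5333 p [519.4  -4.2  39.5] yaw 1.3106 F [ -3.9 -13.8  19. ] T [-2.91  0.89  0.05] gap 20.2 81.9990885257721
z [ 0.0025 -0.0029 -1.    ] q [ 0.13  0.54 -0.27  2.02  0.25  0.61 -0.58]
tcp br x,y -88.3 -2.99 pitch mrad -2.13 Fbr -14.3 0.2 19.0
```

Emit:
play_rows(commands=[{"dx": 0.001, "dy": 0, "dz": 0, "wx": 0, "wy": 0, "wz": 0, "gripper": 0.015}, {"dx": 0, "dy": 0, "dz": 0, "wx": 0, "wy": 0, "wz": 0, "gripper": 0.015}])

```text
time: 9.7
position: [519.7, -3.1, 39.5]
eef_rot: [0.002, 0.793, 0.609, 0.0]
force: [-3.9, -13.6, 18.8]
finger_gap: 20.4
finger_force: 82.0
```

Emit:
play_rows(commands=[{"dx": 0.001, "dy": 0, "dz": 0, "wx": 0, "wy": 0, "wz": 0, "gripper": 0.015}, {"dx": 0, "dy": 0, "dz": 0, "wx": 0, "wy": 0, "wz": 0, "gripper": 0.015}])

```text
time: 9.87
position: [519.9, -2.2, 39.5]
eef_rot: [0.002, 0.793, 0.609, 0.0]
force: [-3.8, -14.9, 18.9]
finger_gap: 20.1
finger_force: 82.0
```

Emit:
play_rows(commands=[{"dx": 0.001, "dy": 0, "dz": 0, "wx": 0, "wy": 0, "wz": 0, "gripper": 0.015}, {"dx": 0, "dy": 0, "dz": 0, "wx": 0, "wy": 0, "wz": 0, "gripper": 0.015}])

```text
time: 10.03
position: [520.2, -1.2, 39.5]
eef_rot: [0.002, 0.793, 0.609, 0.0]
force: [-3.5, -14.1, 18.5]
finger_gap: 20.0
finger_force: 82.0
```

```bash
python3 -c "
from h import *
br()"
```

```text
t 10.0333 p [520.2  -1.2  39.5] yaw 1.3106 F [ -3.5 -14.1  18.5] T [-2.87  0.89 -0.02] gap 20.0 81.98650002479553
z [ 0.0025 -0.0028 -1.    ] q [ 0.12  0.54 -0.27  2.02  0.25  0.61 -0.58]
tcp br x,y -85.26 -3.0 pitch mrad -2.08 Fbr -14.5 -0.2 18.5
```

Emit:
play_rows(commands=[{"dx": 0.001, "dy": 0, "dz": 0, "wx": 0, "wy": 0, "wz": 0, "gripper": 0.015}, {"dx": 0, "dy": 0, "dz": 0, "wx": 0, "wy": 0, "wz": 0, "gripper": 0.015}])

```text
time: 10.2
position: [520.2, -1.1, 39.5]
eef_rot: [0.002, 0.793, 0.609, -0.0]
force: [-4.5, -16.3, 19.4]
finger_gap: 19.7
finger_force: 82.1
```

Emit:
play_rows(commands=[{"dx": 0.001, "dy": 0, "dz": 0, "wx": 0, "wy": 0, "wz": 0, "gripper": 0.015}, {"dx": 0, "dy": 0, "dz": 0, "wx": 0, "wy": 0, "wz": 0, "gripper": 0.015}])

```text
time: 10.37
position: [520.2, -1.0, 39.5]
eef_rot: [0.002, 0.793, 0.609, -0.001]
force: [-4.5, -19.5, 21.7]
finger_gap: 20.1
finger_force: 82.2
```

```bash
python3 -c "
from h import *
br()"
```

```text
t 10.3667 p [520.2  -1.   39.5] yaw 1.3096 F [ -4.5 -19.5  21.7] T [-3.91  1.08  0.1 ] gap 20.1 82.20768570899963
z [ 0.0014 -0.0049 -1.    ] q [ 0.12  0.54 -0.27  2.02  0.25  0.61 -0.58]
tcp br x,y -85.08 -2.99 pitch mrad -4.34 Fbr -20.0 -0.7 21.7
```

Emit:
play_rows(commands=[{"dx": 0.0008, "dy": 0, "dz": 0.0003, "wx": 0, "wy": 0.2, "wz": 0, "gripper": 0.015}, {"dx": 0, "dy": 0, "dz": 0.0003, "wx": 0, "wy": 0, "wz": 0, "gripper": 0.015}, {"dx": 0, "dy": 0, "dz": 0, "wx": 0, "wy": 0, "wz": 0, "gripper": 0.015}])

```text
time: 10.62
position: [520.2, -1.1, 39.5]
eef_rot: [0.002, 0.793, 0.609, -0.0]
force: [-7.8, -21.1, 28.2]
finger_gap: 20.3
finger_force: 83.4
```

```bash
python3 -c "
from h import *
br()"
```

```text
t 10.6167 p [520.2  -1.1  39.5] yaw 1.3091 F [ -7.8 -21.1  28.2] T [-4.42  1.77  0.12] gap 20.3 83.4056031703949
z [ 0.0019 -0.0025 -1.    ] q [ 0.12  0.54 -0.27  2.02  0.25  0.61 -0.58]
tcp br x,y -85.11 -2.98 pitch mrad -1.95 Fbr -22.4 2.2 28.2
```

Emit:
play_rows(commands=[{"dx": 0.0003, "dy": 0, "dz": 0, "wx": 0, "wy": 0, "wz": 0, "gripper": 0.015}, {"dx": 0, "dy": 0, "dz": 0, "wx": 0, "wy": 0, "wz": 0, "gripper": 0.015}, {"dx": 0, "dy": 0, "dz": 0, "wx": 0, "wy": 0, "wz": 0, "gripper": 0.015}, {"dx": 0, "dy": 0, "dz": 0, "wx": 0, "wy": 0, "wz": 0, "gripper": 0.015}, {"dx": 0, "dy": 0, "dz": 0, "wx": 0, "wy": 0, "wz": 0, "gripper": 0.015}, {"dx": 0, "dy": 0, "dz": 0, "wx": 0, "wy": 0, "wz": 0, "gripper": 0.015}, {"dx": 0, "dy": 0, "dz": 0, "wx": 0, "wy": 0, "wz": 0, "gripper": 0.015}, {"dx": 0, "dy": 0, "dz": 0, "wx": 0, "wy": 0, "wz": 0, "gripper": 0.015}, {"dx": 0, "dy": 0, "dz": 0, "wx": 0, "wy": 0, "wz": 0, "gripper": 0.015}, {"dx": 0, "dy": 0, "dz": 0, "wx": 0, "wy": 0, "wz": 0, "gripper": 0.015}])

```text
time: 11.45
position: [520.2, -1.0, 39.5]
eef_rot: [0.002, 0.793, 0.609, -0.0]
force: [-8.7, -21.5, 30.0]
finger_gap: 19.7
finger_force: 83.5
```

Run:
```python
from h import *
br()
snap('scene','s2');snap('top','t2')
r=lambda f,x,y,w,h,k:cv2.resize(cv2.imread('pics/%s.png'%f)[y:y+h,x:x+w],None,fx=k,fy=k,interpolation=cv2.INTER_CUBIC)
cv2.imwrite('pics/c2.png',r('s2',300,145,100,75,8))
```

```text
t 11.45 p [520.2  -1.   39.5] yaw 1.3089 F [ -8.7 -21.5  30. ] T [-4.57  1.81  0.12] gap 19.7 83.47693920135498
z [ 0.0018 -0.0028 -1.    ] q [ 0.12  0.54 -0.27  2.02  0.25  0.61 -0.58]
tcp br x,y -85.08 -2.98 pitch mrad -2.26 Fbr -23.0 2.9 30.0
```

View pics/c2.png

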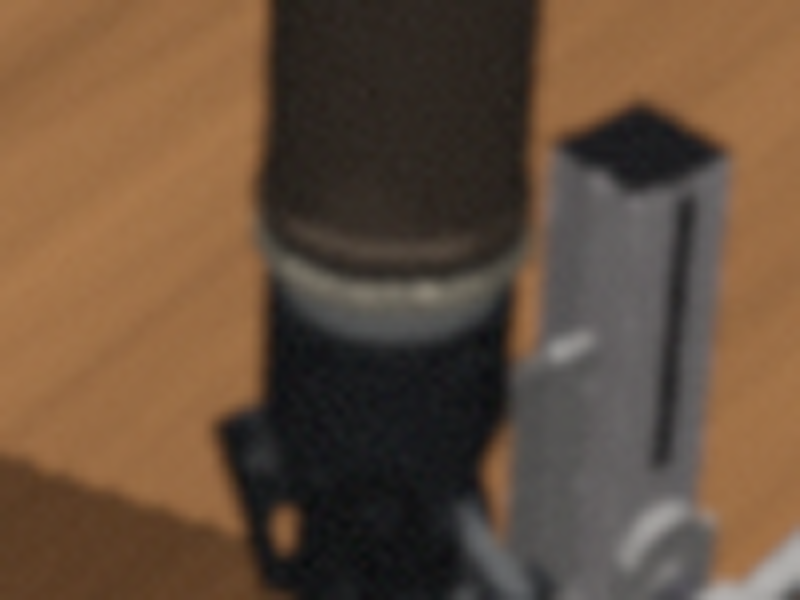

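Emit:
play_rows(commands=[{"dx": 0.0004, "dy": 0, "dz": 0, "wx": 0, "wy": 0.1, "wz": 0, "gripper": 0.015}, {"dx": 0.0004, "dy": 0, "dz": 0, "wx": 0, "wy": 0.1, "wz": 0, "gripper": 0.015}, {"dx": 0.0004, "dy": 0, "dz": 0, "wx": 0, "wy": 0.08, "wz": 0, "gripper": 0.015}, {"dx": 0, "dy": 0, "dz": 0, "wx": 0, "wy": 0, "wz": 0, "gripper": 0.015}, {"dx": 0, "dy": 0, "dz": 0, "wx": 0, "wy": 0, "wz": 0, "gripper": 0.015}], grip_force=110)

```text
time: 11.97
position: [520.3, -1.0, 39.6]
eef_rot: [0.001, 0.794, 0.608, 0.001]
force: [-9.6, -25.0, 32.6]
finger_gap: 19.7
finger_force: 107.9
```

```bash
python3 -c "
from h import *
br()"
```

```text
t 11.9667 p [520.3  -1.   39.6] yaw 1.3082 F [ -9.6 -25.   32.6] T [-5.39  2.08  0.2 ] gap 19.7 107.89745807647705
z [ 2.5e-03  5.0e-04 -1.0e+00] q [ 0.12  0.54 -0.28  2.02  0.25  0.61 -0.58]
tcp br x,y -85.08 -3.02 pitch mrad 1.15 Fbr -26.6 2.9 32.6
```

Emit:
play_rows(commands=[{"dx": 0.0004, "dy": 0, "dz": 0, "wx": 0, "wy": -0.09, "wz": 0, "gripper": 0.015}, {"dx": 0.0003, "dy": 0, "dz": 0, "wx": 0, "wy": -0.05, "wz": 0, "gripper": 0.015}, {"dx": 0, "dy": 0, "dz": 0, "wx": 0, "wy": 0, "wz": 0, "gripper": 0.015}, {"dx": 0, "dy": 0, "dz": 0, "wx": 0, "wy": 0, "wz": 0, "gripper": 0.015}])

```text
time: 12.3
position: [520.3, -1.0, 39.6]
eef_rot: [0.001, 0.794, 0.608, -0.0]
force: [-9.5, -27.0, 33.5]
finger_gap: 19.5
finger_force: 107.9
```

```bash
python3 -c "
from h import *
br()"
```

```text
t 12.3 p [520.3  -1.   39.6] yaw 1.3078 F [ -9.5 -27.   33.5] T [-5.66  2.13  0.21] gap 19.5 107.91273593902588
z [ 0.0015 -0.0026 -1.    ] q [ 0.12  0.54 -0.27  2.02  0.25  0.61 -0.58]
tcp br x,y -85.01 -3.02 pitch mrad -2.12 Fbr -28.5 2.3 33.5
```

Emit:
play_rows(commands=[{"dx": 0, "dy": 0, "dz": 0, "wx": 0, "wy": 0, "wz": 0, "gripper": 0.015}, {"dx": 0, "dy": 0, "dz": 0, "wx": 0, "wy": 0, "wz": 0, "gripper": 0.015}, {"dx": 0, "dy": 0, "dz": 0, "wx": 0, "wy": 0, "wz": 0, "gripper": 0.015}, {"dx": 0, "dy": 0, "dz": 0, "wx": 0, "wy": 0, "wz": 0, "gripper": 0.015}, {"dx": 0, "dy": 0, "dz": 0, "wx": 0, "wy": 0, "wz": 0, "gripper": 0.015}, {"dx": 0, "dy": 0, "dz": 0, "wx": 0, "wy": 0, "wz": 0, "gripper": 0.015}, {"dx": 0, "dy": 0, "dz": 0, "wx": 0, "wy": 0, "wz": 0, "gripper": 0.015}, {"dx": 0, "dy": 0, "dz": 0, "wx": 0, "wy": 0, "wz": 0, "gripper": 0.015}, {"dx": 0, "dy": 0, "dz": 0, "wx": 0, "wy": 0, "wz": 0, "gripper": 0.015}, {"dx": 0, "dy": 0, "dz": 0, "wx": 0, "wy": 0, "wz": 0, "gripper": 0.015}, {"dx": 0, "dy": 0, "dz": 0, "wx": 0, "wy": 0, "wz": 0, "gripper": 0.015}, {"dx": 0, "dy": 0, "dz": 0, "wx": 0, "wy": 0, "wz": 0, "gripper": 0.015}])

```text
time: 13.3
position: [520.3, -1.0, 39.6]
eef_rot: [0.001, 0.794, 0.608, -0.0]
force: [-10.8, -26.6, 32.6]
finger_gap: 19.6
finger_force: 107.9
```

Emit:
play_rows(commands=[{"dx": 0, "dy": 0, "dz": 0, "wx": 0, "wy": 0, "wz": 0, "gripper": 0.015}, {"dx": -0.0005, "dy": 0, "dz": -0.0004, "wx": 0, "wy": -0.08, "wz": 0, "gripper": 0.015}, {"dx": -0.0005, "dy": 0, "dz": -0.0004, "wx": 0, "wy": -0.08, "wz": 0, "gripper": 0.015}, {"dx": -0.0005, "dy": 0, "dz": -0.0004, "wx": 0, "wy": -0.08, "wz": 0, "gripper": 0.015}, {"dx": 0, "dy": 0, "dz": 0, "wx": 0, "wy": 0, "wz": 0, "gripper": 0.015}], grip_force=60)

```text
time: 13.72
position: [520.3, -1.0, 39.6]
eef_rot: [0.002, 0.793, 0.609, -0.001]
force: [-3.8, -22.6, 15.7]
finger_gap: 19.7
finger_force: 105.6
```

```bash
python3 -c "
from h import *
br()"
```

```text
t 13.7167 p [520.3  -1.   39.6] yaw 1.3086 F [ -3.8 -22.6  15.7] T [-4.67  0.83  0.12] gap 19.7 105.57819128036499
z [ 0.001  -0.0044 -1.    ] q [ 0.12  0.54 -0.27  2.02  0.25  0.61 -0.58]
tcp br x,y -85.03 -2.99 pitch mrad -4.01 Fbr -22.8 -2.1 15.7
```

Emit:
play_rows(commands=[{"dx": -0.0004, "dy": 0, "dz": 0, "wx": 0, "wy": 0.06, "wz": 0, "gripper": 0.015}, {"dx": -0.0004, "dy": 0, "dz": 0, "wx": 0, "wy": 0.04, "wz": 0, "gripper": 0.015}, {"dx": -0.0004, "dy": 0, "dz": 0, "wx": 0, "wy": 0, "wz": 0, "gripper": 0.015}, {"dx": 0, "dy": 0, "dz": 0, "wx": 0, "wy": 0, "wz": 0, "gripper": 0.015}])

```text
time: 14.05
position: [520.2, -1.1, 39.6]
eef_rot: [0.001, 0.793, 0.609, 0.0]
force: [-3.1, -19.2, 15.5]
finger_gap: 19.7
finger_force: 105.5
```

```bash
python3 -c "
from h import *
br()"
```

```text
t 14.05 p [520.2  -1.1  39.6] yaw 1.3092 F [ -3.1 -19.2  15.5] T [-4.14  0.73  0.03] gap 19.7 105.48662781715393
z [ 0.002  -0.0014 -1.    ] q [ 0.12  0.54 -0.27  2.02  0.25  0.61 -0.58]
tcp br x,y -85.09 -2.98 pitch mrad -0.83 Fbr -19.3 -1.9 15.5
```

Emit:
play_rows(commands=[{"dx": 0, "dy": 0, "dz": 0, "wx": 0, "wy": -0.04, "wz": 0, "gripper": 0.05}, {"dx": 0, "dy": 0, "dz": 0, "wx": 0, "wy": 0, "wz": 0, "gripper": 0.05}, {"dx": 0, "dy": 0, "dz": 0, "wx": 0, "wy": 0, "wz": 0, "gripper": 0.05}, {"dx": 0, "dy": 0, "dz": 0, "wx": 0, "wy": 0, "wz": 0, "gripper": 0.05}, {"dx": 0, "dy": 0, "dz": 0, "wx": 0, "wy": 0, "wz": 0, "gripper": 0.05}, {"dx": 0, "dy": 0, "dz": 0, "wx": 0, "wy": 0, "wz": 0, "gripper": 0.05}], grip_force=20)

```text
time: 14.55
position: [519.8, 6.2, 38.2]
eef_rot: [-0.002, 0.791, 0.611, 0.002]
force: [0.5, -0.5, -0.0]
finger_gap: 50.1
finger_force: 0.0
```

```bash
python3 -c "
from h import *
br()"
```

```text
t 14.55 p [519.8   6.2  38.2] yaw 1.3153 F [ 0.5 -0.5 -0. ] T [-0.    0.   -0.01] gap 50.1 0.0
z [ 0.0014  0.0056 -1.    ] q [ 0.12  0.55 -0.28  2.02  0.25  0.61 -0.58]
tcp br x,y -78.16 -0.69 pitch mrad 5.74 Fbr -0.3 -0.6 -0.0
```

Emit:
play_rows(commands=[{"dx": -0.004, "dy": 0, "dz": 0, "wx": 0, "wy": 0, "wz": 0, "gripper": 0.06}, {"dx": -0.004, "dy": 0, "dz": 0, "wx": 0, "wy": 0, "wz": 0, "gripper": 0.06}, {"dx": 0, "dy": 0, "dz": -0.01, "wx": 0, "wy": 0, "wz": 0, "gripper": 0.06}, {"dx": 0, "dy": 0, "dz": -0.025, "wx": 0, "wy": 0, "wz": 0, "gripper": 0.06}, {"dx": 0, "dy": 0, "dz": -0.035, "wx": 0, "wy": 0, "wz": 0, "gripper": 0.06}, {"dx": 0, "dy": 0, "dz": -0.035, "wx": 0, "wy": 0, "wz": 0, "gripper": 0.06}, {"dx": 0, "dy": 0, "dz": -0.035, "wx": 0, "wy": 0, "wz": 0, "gripper": 0.06}, {"dx": 0, "dy": 0, "dz": -0.035, "wx": 0, "wy": 0, "wz": 0, "gripper": 0.06}, {"dx": -0.03, "dy": 0, "dz": -0.035, "wx": 0, "wy": 0, "wz": 0, "gripper": 0.06}, {"dx": -0.04, "dy": 0, "dz": -0.03, "wx": 0, "wy": 0, "wz": 0, "gripper": 0.06}, {"dx": -0.04, "dy": 0, "dz": 0, "wx": 0, "wy": 0, "wz": 0, "gripper": 0.0}, {"dx": -0.04, "dy": 0, "dz": 0, "wx": 0, "wy": 0, "wz": 0, "gripper": 0.0}])

```text
time: 15.55
position: [482.0, -140.2, 272.1]
eef_rot: [0.0, 0.791, 0.612, 0.004]
force: [0.1, -0.8, -1.2]
finger_gap: 36.9
finger_force: 0.0
```

Run:
```python
from h import *
br()
snap('scene','s3');snap('top','t3')
r=lambda f,x,y,w,h,k:cv2.resize(cv2.imread('pics/%s.png'%f)[y:y+h,x:x+w],None,fx=k,fy=k,interpolation=cv2.INTER_CUBIC)
cv2.imwrite('pics/c3.png',np.vstack([r('s3',295,150,160,75,5),r('t3',135,190,160,45,5)]))
```

```text
t 15.55 p [ 482.  -140.2  272.1] yaw 1.3161 F [ 0.1 -0.8 -1.2] T [-0.07 -0.03  0.06] gap 36.9 0.0
z [ 0.0061  0.004  -1.    ] q [ 0.43  0.2  -0.28  1.85  0.06  1.09 -0.12]
tcp br x,y -229.42 -1.41 pitch mrad 5.45 Fbr -0.8 -0.3 -1.2
```

View pics/c3.png

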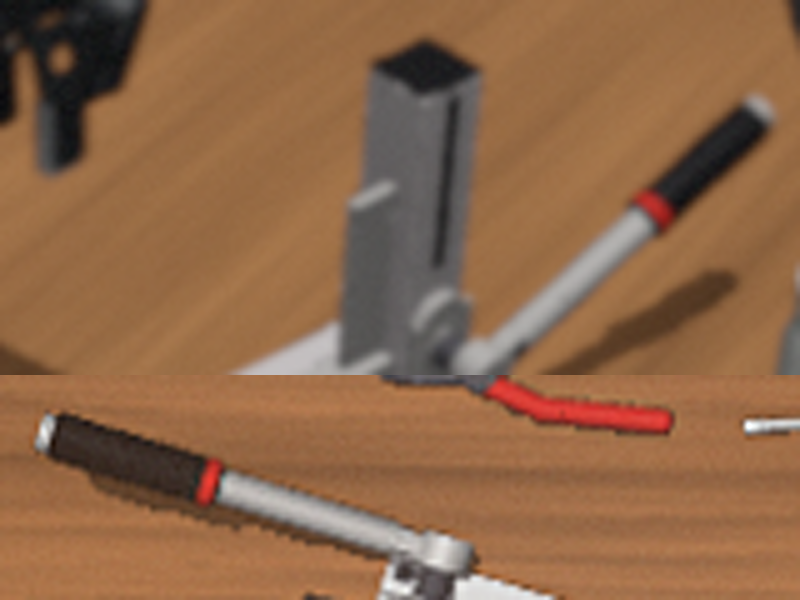

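The scene crop shows the blade flush along the mast at about (370,270), with the square standing. The wrench handle is untouched, with its end at scene (448,171). Next I'll go above the push point with the fingers shut.

Emit:
play_rows(commands=[{"dx": 0.033, "dy": 0.0046, "dz": 0, "wx": 0, "wy": 0, "wz": 0, "gripper": 0.0}, {"dx": 0.033, "dy": 0.0046, "dz": 0, "wx": 0, "wy": 0, "wz": 0, "gripper": 0.0}, {"dx": 0.033, "dy": 0.0046, "dz": 0, "wx": 0, "wy": 0, "wz": 0, "gripper": 0.0}, {"dx": 0.033, "dy": 0.0046, "dz": 0, "wx": 0, "wy": 0, "wz": 0, "gripper": 0.0}, {"dx": 0.033, "dy": 0.0046, "dz": 0, "wx": 0, "wy": 0, "wz": 0, "gripper": 0.0}, {"dx": 0.033, "dy": 0.0046, "dz": 0, "wx": 0, "wy": 0, "wz": 0, "gripper": 0.0}, {"dx": 0.033, "dy": 0.0046, "dz": 0, "wx": 0, "wy": 0, "wz": 0, "gripper": 0.0}, {"dx": 0.033, "dy": 0.0046, "dz": 0, "wx": 0, "wy": 0, "wz": 0, "gripper": 0.0}, {"dx": 0.033, "dy": 0.0046, "dz": 0, "wx": 0, "wy": 0, "wz": 0, "gripper": 0.0}, {"dx": 0.033, "dy": 0.0046, "dz": 0, "wx": 0, "wy": 0, "wz": 0, "gripper": 0.0}, {"dx": 0.033, "dy": 0.0046, "dz": 0, "wx": 0, "wy": 0, "wz": 0, "gripper": 0.0}, {"dx": 0.033, "dy": 0.0046, "dz": 0, "wx": 0, "wy": 0, "wz": 0, "gripper": 0.0}])

```text
time: 16.65
position: [635.6, 231.7, 271.7]
eef_rot: [-0.002, 0.792, 0.611, 0.002]
force: [0.0, -0.5, 0.4]
finger_gap: 0.0
finger_force: 0.0
```

```bash
python3 -c "
from h import *
br();p,M=st();print(M.T@(np.array([635.4,228.3,150])-p))"
```

```text
t 16.65 p [635.6 231.7 271.7] yaw 1.3145 F [ 0.  -0.5  0.4] T [-0.01 -0.03 -0.02] gap 0.0 0.0
z [ 0.0011  0.0054 -1.    ] q [-0.16  0.52 -0.4   1.42  0.2   1.24 -0.83]
tcp br x,y 169.33 -55.3 pitch mrad 5.48 Fbr -0.5 -0.2 0.4
t 16.65 p [635.6 231.7 271.7] yaw 1.3145 F [ 0.  -0.5  0.4] T [-0.01 -0.03 -0.02] gap 0.0 0.0
z [ 0.0011  0.0054 -1.    ] q [-0.16  0.52 -0.4   1.42  0.2   1.24 -0.83]
[ -3.99192857   0.75128219 121.69125618]
```

Emit:
play_rows(commands=[{"dx": -0.004, "dy": 0.0008, "dz": 0.02, "wx": 0, "wy": 0, "wz": 0, "gripper": 0.0}, {"dx": 0, "dy": 0, "dz": 0.03, "wx": 0, "wy": 0, "wz": 0, "gripper": 0.0}, {"dx": 0, "dy": 0, "dz": 0.03, "wx": 0, "wy": 0, "wz": 0, "gripper": 0.0}, {"dx": 0, "dy": 0, "dz": 0.025, "wx": 0, "wy": 0, "wz": 0, "gripper": 0.0}, {"dx": 0, "dy": 0, "dz": 0.012, "wx": 0, "wy": 0, "wz": 0, "gripper": 0.0}, {"dx": 0, "dy": 0, "dz": 0.005, "wx": 0, "wy": 0, "wz": 0, "gripper": 0.0}, {"dx": 0, "dy": 0, "dz": 0, "wx": 0, "wy": 0, "wz": 0, "gripper": 0.0}])

```text
time: 17.23
position: [635.2, 226.6, 148.8]
eef_rot: [-0.002, 0.792, 0.611, 0.002]
force: [-0.6, -0.6, -0.2]
finger_gap: -0.0
finger_force: 0.0
```

Emit:
play_rows(commands=[{"dx": 0, "dy": 0, "dz": 0.004, "wx": 0, "wy": 0, "wz": 0, "gripper": 0.0}, {"dx": 0, "dy": 0, "dz": 0.004, "wx": 0, "wy": 0, "wz": 0, "gripper": 0.0}, {"dx": 0, "dy": 0, "dz": 0.004, "wx": 0, "wy": 0, "wz": 0, "gripper": 0.0}, {"dx": 0, "dy": 0, "dz": 0.003, "wx": 0, "wy": 0, "wz": 0, "gripper": 0.0}, {"dx": 0, "dy": 0, "dz": 0.003, "wx": 0, "wy": 0, "wz": 0, "gripper": 0.0}, {"dx": 0, "dy": 0, "dz": 0, "wx": 0, "wy": 0, "wz": 0, "gripper": 0.0}])

```text
time: 17.73
position: [635.6, 226.7, 131.1]
eef_rot: [-0.002, 0.792, 0.611, 0.002]
force: [-0.1, 0.9, 1.8]
finger_gap: -0.1
finger_force: 0.5
```

Emit:
play_rows(commands=[{"dx": 0, "dy": 0, "dz": 0.003, "wx": 0, "wy": 0, "wz": 0, "gripper": 0.0}, {"dx": 0, "dy": 0, "dz": 0.003, "wx": 0, "wy": 0, "wz": 0, "gripper": 0.0}, {"dx": 0, "dy": 0, "dz": 0, "wx": 0, "wy": 0, "wz": 0, "gripper": 0.0}])

```text
time: 17.98
position: [635.4, 226.6, 124.7]
eef_rot: [-0.002, 0.792, 0.611, 0.002]
force: [-0.4, 0.9, 1.4]
finger_gap: 0.4
finger_force: 0.6
```

```bash
python3 -c "
from h import *
br()"
```

```text
t 17.9833 p [635.4 226.6 124.7] yaw 1.3146 F [-0.4  0.9  1.4] T [ 0.05 -0.09  0.  ] gap 0.4 0.5950975511223078
z [ 0.0011  0.0051 -1.    ] q [-0.17  0.64 -0.37  1.57  0.26  0.97 -0.87]
tcp br x,y 164.38 -56.46 pitch mrad 5.18 Fbr 0.7 0.6 1.4
```

Emit:
play_rows(commands=[{"dx": 0, "dy": 0, "dz": 0.003, "wx": 0, "wy": 0, "wz": 0, "gripper": 0.0}, {"dx": 0, "dy": 0, "dz": 0.003, "wx": 0, "wy": 0, "wz": 0, "gripper": 0.0}, {"dx": 0, "dy": 0, "dz": 0.003, "wx": 0, "wy": 0, "wz": 0, "gripper": 0.0}, {"dx": 0, "dy": 0, "dz": 0.003, "wx": 0, "wy": 0, "wz": 0, "gripper": 0.0}, {"dx": 0, "dy": 0, "dz": 0.002, "wx": 0, "wy": 0, "wz": 0, "gripper": 0.0}, {"dx": 0, "dy": 0, "dz": 0.002, "wx": 0, "wy": 0, "wz": 0, "gripper": 0.0}, {"dx": 0, "dy": 0, "dz": 0, "wx": 0, "wy": 0, "wz": 0, "gripper": 0.0}])

```text
time: 18.57
position: [635.3, 226.6, 108.6]
eef_rot: [-0.002, 0.792, 0.611, 0.002]
force: [0.5, 0.3, 0.2]
finger_gap: -0.1
finger_force: 0.4
```

Emit:
play_rows(commands=[{"dx": 0, "dy": 0, "dz": 0.001, "wx": 0, "wy": 0, "wz": 0, "gripper": 0.0}, {"dx": 0, "dy": 0, "dz": 0.001, "wx": 0, "wy": 0, "wz": 0, "gripper": 0.0}, {"dx": 0, "dy": 0, "dz": 0.001, "wx": 0, "wy": 0, "wz": 0, "gripper": 0.0}, {"dx": 0, "dy": 0, "dz": 0, "wx": 0, "wy": 0, "wz": 0, "gripper": 0.0}])

```text
time: 18.9
position: [635.5, 226.8, 106.1]
eef_rot: [-0.002, 0.792, 0.611, 0.002]
force: [0.5, 0.6, 1.8]
finger_gap: 0.4
finger_force: 0.7
```

Emit:
play_rows(commands=[{"dx": 0, "dy": 0, "dz": 0.001, "wx": 0, "wy": 0, "wz": 0, "gripper": 0.0}, {"dx": 0, "dy": 0, "dz": 0.001, "wx": 0, "wy": 0, "wz": 0, "gripper": 0.0}, {"dx": 0, "dy": 0, "dz": 0.001, "wx": 0, "wy": 0, "wz": 0, "gripper": 0.0}, {"dx": 0, "dy": 0, "dz": 0, "wx": 0, "wy": 0, "wz": 0, "gripper": 0.0}])

```text
time: 19.23
position: [635.5, 226.7, 103.0]
eef_rot: [-0.002, 0.792, 0.611, 0.002]
force: [-0.9, -0.1, 1.5]
finger_gap: -0.3
finger_force: 0.7
```

Emit:
play_rows(commands=[{"dx": 0, "dy": 0, "dz": 0.001, "wx": 0, "wy": 0, "wz": 0, "gripper": 0.0}, {"dx": 0, "dy": 0, "dz": 0.001, "wx": 0, "wy": 0, "wz": 0, "gripper": 0.0}, {"dx": 0, "dy": 0, "dz": 0, "wx": 0, "wy": 0, "wz": 0, "gripper": 0.0}])

```text
time: 19.48
position: [635.5, 226.8, 100.9]
eef_rot: [-0.002, 0.792, 0.611, 0.002]
force: [0.5, 0.6, 1.2]
finger_gap: -0.1
finger_force: 0.7
```

Emit:
play_rows(commands=[{"dx": 0, "dy": 0, "dz": 0.001, "wx": 0, "wy": 0, "wz": 0, "gripper": 0.0}, {"dx": 0, "dy": 0, "dz": 0.001, "wx": 0, "wy": 0, "wz": 0, "gripper": 0.0}, {"dx": 0, "dy": 0, "dz": 0.001, "wx": 0, "wy": 0, "wz": 0, "gripper": 0.0}, {"dx": 0, "dy": 0, "dz": 0, "wx": 0, "wy": 0, "wz": 0, "gripper": 0.0}])

```text
time: 19.82
position: [635.9, 226.9, 98.9]
eef_rot: [-0.001, 0.792, 0.611, 0.003]
force: [-0.9, 1.0, 7.2]
finger_gap: 0.2
finger_force: 3.6
```

Emit:
play_rows(commands=[{"dx": 0, "dy": 0, "dz": 0.001, "wx": 0, "wy": 0, "wz": 0, "gripper": 0.0}, {"dx": 0, "dy": 0, "dz": 0.001, "wx": 0, "wy": 0, "wz": 0, "gripper": 0.0}, {"dx": 0, "dy": 0, "dz": 0, "wx": 0, "wy": 0, "wz": 0, "gripper": 0.0}])

```text
time: 20.07
position: [636.1, 227.3, 97.3]
eef_rot: [-0.001, 0.792, 0.611, 0.003]
force: [-1.1, 0.7, 9.5]
finger_gap: -0.0
finger_force: 4.8
```

Emit:
play_rows(commands=[{"dx": 0, "dy": 0, "dz": 0.001, "wx": 0, "wy": 0, "wz": 0, "gripper": 0.0}, {"dx": 0, "dy": 0, "dz": 0.001, "wx": 0, "wy": 0, "wz": 0, "gripper": 0.0}, {"dx": 0, "dy": 0, "dz": 0, "wx": 0, "wy": 0, "wz": 0, "gripper": 0.0}])

```text
time: 20.32
position: [636.1, 227.6, 95.5]
eef_rot: [-0.002, 0.792, 0.611, 0.003]
force: [-0.7, 1.3, 10.1]
finger_gap: 0.1
finger_force: 4.8
```

```bash
python3 -c "
from h import *
br()"
```

```text
t 20.3167 p [636.1 227.6  95.5] yaw 1.3148 F [-0.7  1.3 10.1] T [0.27 0.22 0.  ] gap 0.1 4.81840118765831
z [ 0.0032  0.0064 -1.    ] q [-0.17  0.68 -0.36  1.59  0.28  0.92 -0.88]
tcp br x,y 165.53 -56.91 pitch mrad 6.98 Fbr 1.1 1.0 10.1
```

Emit:
play_rows(commands=[{"dx": 0, "dy": 0, "dz": 0.0015, "wx": 0, "wy": 0, "wz": 0, "gripper": 0.0}, {"dx": 0, "dy": 0, "dz": 0.0015, "wx": 0, "wy": 0, "wz": 0, "gripper": 0.0}, {"dx": 0, "dy": 0, "dz": 0.0015, "wx": 0, "wy": 0, "wz": 0, "gripper": 0.0}, {"dx": 0, "dy": 0, "dz": 0.0015, "wx": 0, "wy": 0, "wz": 0, "gripper": 0.0}, {"dx": 0, "dy": 0, "dz": 0.0015, "wx": 0, "wy": 0, "wz": 0, "gripper": 0.0}, {"dx": 0, "dy": 0, "dz": 0.0015, "wx": 0, "wy": 0, "wz": 0, "gripper": 0.0}, {"dx": 0, "dy": 0, "dz": 0, "wx": 0, "wy": 0, "wz": 0, "gripper": 0.0}])

```text
time: 20.9
position: [636.5, 229.0, 86.9]
eef_rot: [-0.002, 0.791, 0.611, 0.004]
force: [-0.2, 3.5, 10.0]
finger_gap: 0.2
finger_force: 5.1
```

Emit:
play_rows(commands=[{"dx": 0, "dy": 0, "dz": 0.0015, "wx": 0, "wy": 0, "wz": 0, "gripper": 0.0}, {"dx": 0, "dy": 0, "dz": 0.0015, "wx": 0, "wy": 0, "wz": 0, "gripper": 0.0}, {"dx": 0, "dy": 0, "dz": 0.0015, "wx": 0, "wy": 0, "wz": 0, "gripper": 0.0}, {"dx": 0, "dy": 0, "dz": 0.0015, "wx": 0, "wy": 0, "wz": 0, "gripper": 0.0}, {"dx": 0, "dy": 0, "dz": 0.0015, "wx": 0, "wy": 0, "wz": 0, "gripper": 0.0}, {"dx": 0, "dy": 0, "dz": 0, "wx": 0, "wy": 0, "wz": 0, "gripper": 0.0}])

```text
time: 21.4
position: [636.7, 229.8, 79.6]
eef_rot: [-0.002, 0.791, 0.611, 0.005]
force: [-0.1, 4.6, 12.3]
finger_gap: 0.0
finger_force: 5.5
```

```bash
python3 -c "
from h import *
br();snap('scene','s4');snap('top','t4')"
```

```text
t 21.4 p [636.7 229.8  79.6] yaw 1.3159 F [-0.1  4.6 12.3] T [ 1.07 -0.07 -0.07] gap 0.0 5.491647273302078
z [ 0.0051  0.0093 -0.9999] q [-0.18  0.7  -0.36  1.6   0.28  0.89 -0.89]
tcp br x,y 167.75 -56.88 pitch mrad 10.27 Fbr 4.4 1.3 12.3
```

Emit:
play_rows(commands=[{"dx": 0, "dy": 0, "dz": 0.001, "wx": 0, "wy": 0, "wz": 0, "gripper": 0.0}, {"dx": 0, "dy": 0, "dz": 0.0005, "wx": 0, "wy": 0, "wz": 0, "gripper": 0.0}, {"dx": 0, "dy": 0, "dz": 0, "wx": 0, "wy": 0, "wz": 0, "gripper": 0.0}])

```text
time: 21.75
position: [636.8, 229.9, 78.4]
eef_rot: [-0.002, 0.791, 0.611, 0.005]
force: [0.1, 5.0, 11.8]
finger_gap: -0.0
finger_force: 5.6
```

Emit:
play_rows(commands=[{"dx": 0, "dy": 0, "dz": -0.002, "wx": 0, "wy": 0, "wz": 0, "gripper": 0.0}, {"dx": 0, "dy": 0, "dz": -0.003, "wx": 0, "wy": 0, "wz": 0, "gripper": 0.0}, {"dx": 0, "dy": 0, "dz": -0.004, "wx": 0, "wy": 0, "wz": 0, "gripper": 0.0}, {"dx": 0, "dy": 0, "dz": -0.004, "wx": 0, "wy": 0, "wz": 0, "gripper": 0.0}, {"dx": 0, "dy": 0, "dz": -0.004, "wx": 0, "wy": 0, "wz": 0, "gripper": 0.0}, {"dx": 0, "dy": 0, "dz": -0.004, "wx": 0, "wy": 0, "wz": 0, "gripper": 0.0}, {"dx": 0, "dy": 0, "dz": -0.006, "wx": 0, "wy": 0, "wz": 0, "gripper": 0.0}, {"dx": 0, "dy": 0, "dz": -0.02, "wx": 0, "wy": 0, "wz": 0, "gripper": 0.0}, {"dx": 0, "dy": 0, "dz": -0.035, "wx": 0, "wy": 0, "wz": 0, "gripper": 0.0}, {"dx": 0, "dy": 0, "dz": -0.035, "wx": 0, "wy": 0, "wz": 0, "gripper": 0.0}, {"dx": 0, "dy": 0, "dz": -0.035, "wx": 0, "wy": 0, "wz": 0, "gripper": 0.0}, {"dx": 0, "dy": 0, "dz": -0.035, "wx": 0, "wy": 0, "wz": 0, "gripper": 0.0}])

```text
time: 22.75
position: [634.8, 225.3, 264.2]
eef_rot: [-0.002, 0.792, 0.611, 0.001]
force: [0.9, 0.5, -0.1]
finger_gap: -0.2
finger_force: 0.0
```

Run:
```python
from h import *
br()
snap('scene','s5');snap('top','t5')
r=lambda f,x,y,w,h,k:cv2.resize(cv2.imread('pics/%s.png'%f)[y:y+h,x:x+w],None,fx=k,fy=k,interpolation=cv2.INTER_CUBIC)
cv2.imwrite('pics/c5.png',np.vstack([r('s4',295,150,160,60,5),r('s5',295,150,160,60,5)]))
```

```text
t 22.75 p [634.8 225.3 264.2] yaw 1.3144 F [ 0.9  0.5 -0.1] T [0.   0.01 0.01] gap -0.2 0.0
z [ 1.0e-04  4.4e-03 -1.0e+00] q [-0.15  0.52 -0.4   1.43  0.2   1.23 -0.82]
tcp br x,y 162.99 -56.21 pitch mrad 4.25 Fbr 0.7 -0.8 -0.1
```

View pics/c5.png

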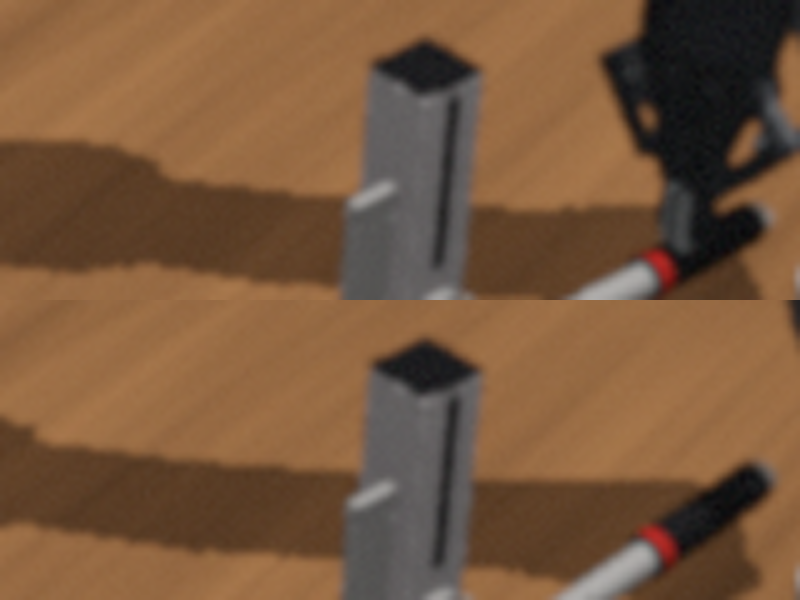

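The handle has sprung back (its end rose from y=215 to y=170 in the crops), and the mast and blade haven't moved. I'm handing the job in.

```bash
python3 -c "
from workcell import bot
print(bot.close_job())"
```

```text
the job is handed in; nothing more can be done
None
```

The job is handed in, with no verdict returned: the square stands on the plate and looks flush with the mast after more than a second of pressing (at camera resolution, roughly half a degree), and the wrench broke over at about 10 N (about 12 N at the deepest point) and sprang back up.

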